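# Slip a printing plate out of its tray and seat it in the printer's plate bed

## Robot

A 6-joint arm with a two-finger parallel gripper is mounted at the origin on the work surface. World frame = base frame: x ahead of the robot, y to its left, z up, the work surface at z = 0. Lengths are in mm, angles in rad, forces in N, time in s.
With the tool pointing down it reaches from about 275 to 750 mm from the base axis. Payload 10.2 kg.
Tool frame: the origin (TCP) lies midway between the tips of the shut fingers; the grasp point (between the pads) lies 19 mm behind it (ctrl.tcp_to_grasp is the z of the grasp point in the tool frame, in mm); z points along the fingers, y is the direction in which the jaws open and shut (so a half turn about z gives the same grasp; the last joint's range is limited). The gripper opens to 85 mm and grips with 20 to 120 N. Pads are 22 mm wide; open, the fingers measure 114 mm over their backs; the gripper's body (76 mm by 85 mm) begins 54 mm behind the grasp point. The pads swing forward as they close: fully open they stand 13 mm farther back than shut.
Start: joints at [-1.452, 0.313, 1.498, -0, 1.331, -0.223], TCP at [175.959, -494.641, 231.294] pointing down, gripper open.
Joint ranges: [-2.94, 2.94], [-0.97, 2.17], [0.19, 2.56], [-1.23, 4.37], [0.02, 3.11], [-2.88, 2.88]. Speed limits (rad/s): [2.39, 2.39, 3.01, 3.14, 3.14, 3.14].

## Interface

Orientations are given as a unit quaternion [w, x, y, z].
In Python, from rig import sensors, capture, order, ctrl gives the robot as it stands. The module is installed in compiled form; this text tells all that it offers.
- The arm moves only by the tool play_rows, never from a script. Its argument "deltas" is a list of rows, each a list of 7 numbers: the shift along the world's x, y, z in units of 40 mm (1.0 is 40 mm), then the turn, a rotation vector about the world's x, y, z in units of 6 degrees (1.0 is 6 degrees), then the opening, from -1 (shut) to 1 (fully open). A call has 1 to 8 rows; each row shifts and turns the commanded pose from where the row before left it; what a row does not reach is not made up. A row lasts 1/12 s, in which the tool goes at most 41.7 mm and 7.16 degrees, less where a joint would pass 70% of its speed; a pose out of reach is approached as far as the arm can. A call is refused whole if a number of a shift passes 1 or a number of a turn 1, either way. A call with a gripper value outside its range is refused whole. The fingers move at their own pace and stop on an object; "squeeze" is the grip in N (left out, the last holds). Time passes only in rows, so rows that do not move let the fingers close. It gives the time, the measured TCP pose, the force and the opening at its end, in the units of the state.
- sensors.sense(): the state, without advancing time (a new reading comes with each control period).
- capture(name): name is "scene" or "top" or "wrist"; returns a dict with "pixels" (384x512x3 uint8, red, green, blue), "z_map" (384x512 float32, mm along the optical axis (not along the pixel's ray), 0 where there is no reading), "fx", "fy", "cx", "cy" (pixels), "eye" and "rotation" of the camera in the world; the wrist camera has in their place "tool_from_camera" (4x4, takes a point from camera to tool coordinates, whose origin is the TCP and whose axes are the flange's). Camera axes: x right, y down, z forward; pixel columns grow to the right and rows downward; lengths in mm; the calibration is good to about 2 mm. A picture is of the moment at which its call begins: read the wrist's pose just before it.
- order.finish_job(): hands the job in, once; it reports no verdict.
The state is a dict: "time_s": time; "joints": joint angles; "dq": joint speeds; "tau": joint torques, N m; "eef_pos": TCP position; "ee_rot": TCP orientation; "force": force on the tool from outside, world axes, zero at the start; "wrist_torque": the same for the moment, N m; "grip_width": opening from 0.0 (shut) to 1.0 (fully open).
Only numpy, scipy, OpenCV 4.12 (cv2) and the standard library are available. Lean on these libraries where they do the work, as an engineer would, in place of code of your own. Each camera call takes 0.05 s, during which the arm holds its last target. There are 200 camera calls.

## Task

Take the yellow-faced printing plate out of the grey slip tray: press on its face and edge it out over the tray's open end, lying flat, until about 40 mm overhangs, then pinch the overhanging end by its sides and lift it clear. Lay it between the rails of the blue-and-aluminium plate bed and slide it fully home against the red stop, flat and released. Treat it gently: never press it down on the tray or against the stop with more than 18 N, do not drop it, and leave the other things on the desk where they are.

Things in the scene. Friction and masses are not known exactly. Their poses are not given: they have to be found in the camera images.
- plate_center (a point): Centre (half-way up) of the loose printing plate, 160 mm long (x), 50 wide (y), 6 thick (z, face up), 100 to 180 g: aluminium, yellow face, four red bars. It starts flat in the tray's channel, x along the tray's x, front end (-x) 3 to 7 mm inside the open end. It tips out if more than about 75 mm overhangs. Base slides easily on tray and bed (friction 0.25); the tacky face grips fingertips (about 1).
- plate: The same plate; origin at the centre of its underside, 3 mm below plate_center, same axes.
- tray: Fixed grey slip tray, 175 mm long (x), 92 wide (y); origin at the centre of its underside on the table. Channel floor 60 mm up, 53 mm wide; walls stand 8 mm above the floor (2 mm above the plate's face), so the plate's sides cannot be grasped inside. A wall closes the rear (+x), 0 to 5 mm behind the plate; the front (-x) is open, with free space before it down to the table.
- tray_cheek (a point): Face of the orange sprung cheek in the tray's left (+y) wall, 60 mm along +x from the tray's origin (cheek 30 mm long). It pinches the rear of the plate sideways with about 11 N, so a pull of roughly 4 to 7 N is needed until the plate has moved out some 35 mm; then it runs free. Pressing on the face with less than about 7 to 10 N only slips over it.
- tray_floor: The channel's black rubber-mat floor (167 x 52 x 6 mm, top 60 mm above the table) that the plate rests on; origin at the centre of the tray, on the mat's underside 54 mm up. It yields about 1 mm per 10 N pressed on it, 3 mm at most, staying level.
- tray_edge (a point): Middle of the channel floor's edge at the tray's open front end (87.5 mm along -x from the tray's origin, 60 mm up).
- bed: Fixed rigid plate bed: aluminium deck on a blue pedestal, 115 mm long (x), 92 wide; origin at the centre of its underside on the table, deck 60 mm up. Steel rails along both sides, 55 mm apart, 5 mm high, then lips flaring outward at about 40 degrees from upright to 14 mm above the deck. Front (-x) end open, free space before it down to the table.
- stop: Origin: middle of the face of the rigid red stop fixed across the bed's rear (+x) end, 57.5 mm along +x from the bed's origin, at deck height; the stop rises 12 mm above the deck.
- bed_home (a point): Where the plate's centre is when the plate is fully home: 22.5 mm along -x from the bed's origin, 63 mm up, axes as the bed. The plate's front 45 mm then overhang the deck's open front end.
- ink_can: Bystander, to be left alone: a steel ink can with a blue band, 64 mm across and 75 mm high.
- ink_jar: Bystander, to be left alone: a red ink jar with a black cap, 52 mm across and 70 mm high.
- tape: Bystander, to be left alone: a brown tape roll lying flat, 84 mm across and 24 mm high.
- cards: Bystander, to be left alone: a banded white pack of cards, 90 x 55 x 40 mm.
- carton: Bystander, to be left alone: a small cardboard carton, 100 x 80 x 70 mm.
- knife: Bystander, to be left alone: an ink spatula with a dark wooden handle, 200 mm long, lying flat .
- spare: Bystander, to be left alone: a spare plate with a blue face, 160 x 50 x 6 mm, lying on the table; not the one wanted.
Mind the look-alikes: they are no part of the job. What is shaped like the plate but brown is not meant. Leave any purple look-alike of the bed alone.

How it is judged:
By the outcome, as a careful person would: the job done as asked, in the order asked, and still so for the second after the job is handed in, with the robot touching nothing.
It also fails if it takes over 72 s, if anything falls off the work surface, if the arm or the gripper's body presses on something with over 40 N, if the wrist force passes 120 N, or if a joint passes its speed limit or range.

## Working session

There is one attempt and no reset: what is moved stays moved. The work goes in short steps, Python scripts to look and compute and a tool call to move; the robot and the scene stay as the last step left them, time stands still between calls to the robot, and variables do not carry over. Pictures are saved under pics/ and viewed, about 8 in all and at most 12, crops included, and the job is handed in when it is done.

Besides the shell and the picture viewer there is one more tool, called after "Request:" by a JSON object that holds its "name" and its "arguments". play_rows: Moves the arm, as the interface text tells. Its arguments: {"type":"object","properties":{"deltas":{"type":"array","items":{"type":"array","items":{"type":"number"}}},"squeeze":{"type":"number"}},"required":["deltas"]}

```bash
mkdir -p pics
cat > h.py <<'E'
import numpy as np, cv2
from rig import sensors, capture, order, ctrl
def pts(c):
    """world points of a fixed camera image (HxWx3)"""
    z=c["z_map"]; v,u=np.mgrid[:z.shape[0],:z.shape[1]]
    p=np.stack([(u-c["cx"])/c["fx"]*z,(v-c["cy"])/c["fy"]*z,z],-1)
    if "eye" in c: return p@np.array(c["rotation"]).T+np.array(c["eye"])
    from scipy.spatial.transform import Rotation as R
    s=sensors.sense(); T=np.array(c["tool_from_camera"]); q=s["ee_rot"]
    Rw=R.from_quat([q[1],q[2],q[3],q[0]]).as_matrix()
    return (p@T[:3,:3].T+T[:3,3])@Rw.T+np.array(s["eef_pos"])
def save(c,n): cv2.imwrite(f"pics/{n}.png",c["pixels"][...,::-1])
E
python3 - <<'E'
from h import *
s=sensors.sense();print({k:np.round(v,3) for k,v in s.items()}, ctrl.tcp_to_grasp)
t=capture("top");s2=capture("scene")
np.savez("top.npz",p=pts(t),im=t["pixels"]);np.savez("scene.npz",p=pts(s2),im=s2["pixels"])
save(t,"top");save(s2,"scene")
print(t["eye"],t["rotation"],s2["eye"])
E
```

```text
{'time_s': np.float64(0.0), 'joints': array([-1.452,  0.313,  1.498,  0.   ,  1.331, -0.223]), 'dq': array([-0.   , -0.   ,  0.001, -0.   ,  0.001,  0.002]), 'tau': array([ 0.0000e+00, -4.1227e+01, -2.5974e+01, -0.0000e+00,  4.0000e-03,
       -0.0000e+00]), 'eef_pos': array([ 175.908, -494.383,  230.726]), 'ee_rot': array([-0.001,  0.985,  0.17 ,  0.   ]), 'force': array([-0.682, -0.341, -0.705]), 'wrist_torque': array([-0.005, -0.043, -0.007]), 'grip_width': np.float64(0.997)} -18.700000000000003Traceback (most recent call last):
  File "<stdin>", line 4, in <module>
  File "h.py", line 7, in pts
    if "eye" in c: return p@np.array(c["rotation"]).T+np.array(c["eye"])
                          ~^~~~~~~~~~~~~~~~~~~~~~~~~~
ValueError: matmul: Input operand 1 has a mismatch in its core dimension 0, with gufunc signature (n?,k),(k,m?)->(n?,m?) (size 4 is different from 3)
```

```bash
cat > h.py <<'E'
import numpy as np, cv2
from scipy.spatial.transform import Rotation as R
from rig import sensors, capture, order, ctrl
rot=lambda q: R.from_quat(q,scalar_first=True).as_matrix()
def pts(c,s=None):
    """world points of an image (HxWx3); s = state for the wrist camera"""
    z=c["z_map"]; v,u=np.mgrid[:z.shape[0],:z.shape[1]]
    p=np.stack([(u-c["cx"])/c["fx"]*z,(v-c["cy"])/c["fy"]*z,z],-1)
    if "eye" in c: return p@rot(c["rotation"]).T+np.array(c["eye"])
    T=np.array(c["tool_from_camera"])
    return (p@T[:3,:3].T+T[:3,3])@rot(s["ee_rot"]).T+np.array(s["eef_pos"])
def save(c,n): cv2.imwrite(f"pics/{n}.png",c["pixels"][...,::-1])
E
python3 - <<'E'
from h import *
t=capture("top");s2=capture("scene")
np.savez("top.npz",p=pts(t),im=t["pixels"]);np.savez("scene.npz",p=pts(s2),im=s2["pixels"])
save(t,"top");save(s2,"scene")
print(t["eye"],t["rotation"],s2["eye"],t["fx"])
p=pts(t);print(p[::60,::80].round(0).tolist()[3])
E
```

```text
[ 436.56809476  -21.94993398 1367.07640255] [ 0.03239721 -0.7026816   0.71043425 -0.0217294 ] [823.84232903 529.72788703 773.25885457] 397.49888381910847
[[617.0, 921.0, -64.0], [579.0, 501.0, 213.0], [602.0, 318.0, -2.0], [598.0, 40.0, 3.0], [595.0, -236.0, 2.0], [593.0, -513.0, -5.0], [563.0, -657.0, 227.0]]
```

View pics/top.png

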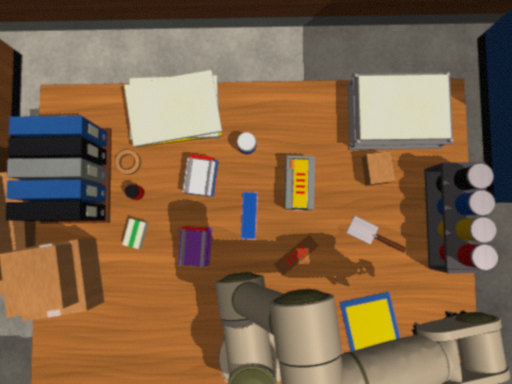

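View pics/scene.png

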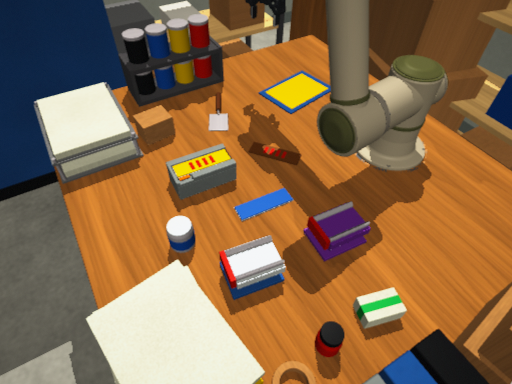

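The top view shows these candidates for the plate:
- The yellow plate in the grey tray at (300,182). This fits the description.
- The brown look-alike at (296,255).
- The blue spare at (249,216).
- A yellow sheet at (370,322).

For the bed, the blue-and-aluminium one is at (199,175) with its red stop towards +x. The purple look-alike is at (195,247).

```bash
cat > m.py <<'E'
from h import *
for n in("top","scene"):
    d=np.load(n+".npz");p=d["p"];hsv=cv2.cvtColor(d["im"],cv2.COLOR_RGB2HSV);H,S,V=cv2.split(hsv)
    z=p[...,2]
    def rect(m,name):
        m=cv2.morphologyEx(m.astype(np.uint8),cv2.MORPH_OPEN,np.ones((2,2)))
        k,l,st,_=cv2.connectedComponentsWithStats(m)
        if k<2:print(n,name,"none");return
        m=l==1+st[1:,4].argmax();q=p[m]
        (c,w,a)=cv2.minAreaRect(q[:,:2].astype(np.float32))
        print(n,name,m.sum(),np.round(c,1),np.round(w,1),round(a,2),"z",np.percentile(q[:,2],[10,50,90]).round(1))
    tr=(abs(p[...,0]-610)<130)&(abs(p[...,1]+95)<70)
    bd=(abs(p[...,0]-610)<130)&(abs(p[...,1]-235)<80)
    rect(tr&(z>45)&(z<85),"tray")
    rect(tr&(z>45)&(H>20)&(H<35)&(S>150),"yellow")
    rect(tr&(z>45)&(H>8)&(H<19)&(S>150),"orange")
    rect(bd&(z>45)&(z<90),"bed")
    rect(bd&(z>45)&((H<6)|(H>174))&(S>150),"stop")
    rect(bd&(z>50)&(S<60)&(V>130),"deck")
E
python3 m.py
python3 - <<'E'
import cv2,numpy as np
a=cv2.imread("pics/top.png");b=cv2.imread("pics/scene.png")
A=cv2.resize(a[140:225,165:330],None,fx=4.6,fy=4.6)[:,:760]
B=cv2.resize(b[140:200,160:245],(380,200));C=cv2.resize(b[225:305,205:300],(380,200))
cv2.imwrite("pics/crop.png",np.vstack([A[:,:759],np.hstack([B,C])[:,:A.shape[1] if A.shape[1]<759 else 759]]))
E
```

```text
top tray 836 [ 536.5 -125.7] [109.6 266.5] 66.3 z [60.4 65.6 69.5]
top yellow 335 [ 526.4 -127.8] [ 95.9 260.5] 60.56 z [62.1 65.4 69.1]
top orange 29 [ 639.1 -137. ] [10.2 27.1] 87.17 z [60.7 63.7 67.9]
top bed 738 [562.1  86.9] [304.1 133.9] 64.72 z [56.4 61.  71.5]
top stop 45 [667.2 176.2] [45.  10.3] 80.22 z [66.5 72.1 76.1]
top deck 671 [558.1  88.7] [305.3 121.9] 64.08 z [56.4 60.8 69.7]
scene tray 1132 [711.7 124.7] [822.3 173.8] 62.59 z [47.4 65.8 69.5]
scene yellow 312 [722.9 155. ] [761.8 148.8] 63.87 z [65.2 66.9 69.1]
scene orange 41 [ 640.2 -132.6] [12.9 28.5] 80.14 z [60.1 62.6 65.8]
scene bed 1629 [706.6 300.7] [496.8 134.1] 47.79 z [51.7 61.3 72.3]
scene stop 147 [669.1 182.2] [47.  11.7] 84.68 z [55.6 71.8 74.3]
scene deck 1025 [669.2 333.4] [485.2 120.4] 65.71 z [59.7 61.6 71.8]
```

View pics/crop.png

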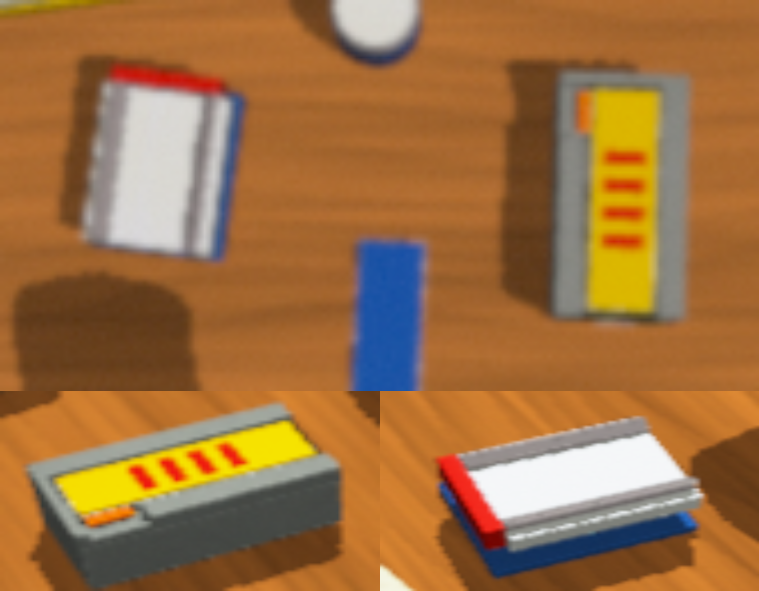

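The crop shows the yellow plate with four red bars lying in the tray, with the orange cheek at the rear left. The bed is turned slightly clockwise, with its stop at +x. I'll move to above the tray for a close measurement.

Request:
{"name": "play_rows", "arguments": {"deltas": [[0.7, 0.65, 0.05, 0, 0, -0.25, -1], [0.7, 0.65, 0.05, 0, 0, -0.25, -1], [0.7, 0.65, 0.05, 0, 0, -0.25, -1], [0.7, 0.65, 0.05, 0, 0, -0.25, -1], [0.7, 0.65, 0.05, 0, 0, -0.25, -1], [0.7, 0.65, 0.05, 0, 0, -0.25, -1], [0.7, 0.65, 0.05, 0, 0, -0.25, -1], [0.7, 0.65, 0.05, 0, 0, -0.25, -1]]}}

```text
time_s: 0.87
eef_pos: [401.0, -285.1, 247.4]
ee_rot: [0.0, 0.998, 0.065, 0.0]
force: [0.5, -1.7, 0.4]
grip_width: -0.004
```

Request:
{"name": "play_rows", "arguments": {"deltas": [[0.7, 0.65, 0.05, 0, 0, -0.25, -1], [0.7, 0.65, 0.05, 0, 0, -0.25, -1], [0.7, 0.65, 0.05, 0, 0, -0.25, -1], [0.7, 0.65, 0.05, 0, 0, -0.25, -1], [0.7, 0.65, 0, 0, 0, -0.27, -1], [0, 0, 0, 0, 0, 0, -1], [0, 0, 0, 0, 0, 0, -1], [0, 0, 0, 0, 0, 0, -1]]}}

```text
time_s: 1.53
eef_pos: [539.6, -156.9, 255.0]
ee_rot: [-0.0, 1.0, -0.0, -0.0]
force: [-0.2, 0.4, 0.7]
grip_width: -0.003
```

```bash
cat > w.py <<'E'
import sys
from h import *
s=sensors.sense();c=capture("wrist");n=sys.argv[1]
np.savez(n+".npz",p=pts(c,s),im=c["pixels"],z=c["z_map"]);save(c,n)
print({k:np.round(s[k],3).tolist() for k in("time_s","eef_pos","ee_rot","force","grip_width")})
E
python3 w.py w1; python3 -c "
from h import *
print(np.round(capture('wrist')['tool_from_camera'],3))"
```

```text
{'time_s': 1.533, 'eef_pos': [539.631, -156.86, 255.013], 'ee_rot': [-0.0, 1.0, -0.0, -0.0], 'force': [-0.19, 0.378, 0.688], 'grip_width': -0.003}
[[ 1.00000e-03 -9.47000e-01 -3.21000e-01  8.13870e+01]
 [ 1.00000e+00  0.00000e+00  2.00000e-03  6.58000e-01]
 [-2.00000e-03 -3.21000e-01  9.47000e-01 -1.42782e+02]
 [ 0.00000e+00  0.00000e+00  0.00000e+00  1.00000e+00]]
```

View pics/w1.png

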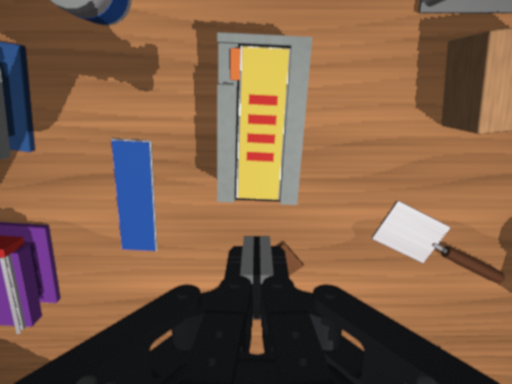

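The wrist view shows the yellow plate at (262,122) and the tray at (262,118), both unobstructed, with the fingertips at (256,245). I'll fit their outlines on the known height planes.

```bash
cat > fit.py <<'E'
from h import *
def plane(c,s,uv,z):
    """pixels -> world on plane z"""
    uv=np.asarray(uv,float);d=np.c_[(uv[:,0]-c["cx"])/c["fx"],(uv[:,1]-c["cy"])/c["fy"],np.ones(len(uv))]
    if "eye" in c: o=np.array(c["eye"]);d=d@rot(c["rotation"]).T
    else:
        T=np.array(c["tool_from_camera"]);Rw=rot(s["ee_rot"])
        o=Rw@T[:3,3]+np.array(s["eef_pos"]);d=d@T[:3,:3].T@Rw.T
    return (o+d*((z-o[2])/d[:,2])[:,None])[:,:2]
def big(m,k=3):
    m=cv2.morphologyEx(m.astype(np.uint8),cv2.MORPH_OPEN,np.ones((k,k)))
    n,l,st,_=cv2.connectedComponentsWithStats(m);return (l==1+st[1:,4].argmax())
def rect(c,s,m,z,name,seg=True):
    ct=max(cv2.findContours(m.astype(np.uint8),cv2.RETR_EXTERNAL,cv2.CHAIN_APPROX_NONE)[0],key=cv2.contourArea)
    P=plane(c,s,ct[:,0],z);(o,w,a)=cv2.minAreaRect(P.astype(np.float32))
    print(name,"n",m.sum(),"centre",np.round(o,1),"size",np.round(w,1),"ang",round(a,2),"x",P[:,0].min().round(1),P[:,0].max().round(1),"y",P[:,1].min().round(1),P[:,1].max().round(1))
    return P
def hsv(c): return cv2.split(cv2.cvtColor(c["pixels"],cv2.COLOR_RGB2HSV))
E
cat > f1.py <<'E'
from fit import *
s=sensors.sense();c=capture("wrist");p=pts(c,s);H,S,V=hsv(c)
ye=big((H>20)&(H<35)&(S>100)&(p[...,2]>50))
rect(c,s,ye,66,"plate")
print("depth plate z",np.median(p[ye],0).round(1))
tr=(p[...,2]>55)&(p[...,2]<80)&(abs(p[...,0]-580)<120)&(abs(p[...,1]+160)<70)
tr=big(tr);print("tray z",np.percentile(p[tr][:,2],[5,50,95]).round(1));rect(c,s,tr,68,"tray")
o=big((H>5)&(H<19)&(S>170)&tr);rect(c,s,o,68,"cheek")
# plate sides line fits
for lo,hi in((-1,1),):
    P=p[ye];
q=plane(c,s,np.argwhere(ye)[:,::-1],66)
xs=np.arange(q[:,0].min()+12,q[:,0].max()-12,6)
L=[q[abs(q[:,0]-x)<3][:,1] for x in xs]
print("edges slope",[np.polyfit(xs,[f(l) for l in L],1).round(4).tolist() for f in(np.min,np.max)])
E
python3 f1.py
```

```text
plate n 5220 centre [ 576.  -163.3] size [ 46.1 160.1] ang 87.27 x 495.9 656.1 y -189.5 -137.6
depth plate z [ 590.6 -163.7   66.2]
tray z [60.5 66.9 69.2]
tray n 14449 centre [ 579.3 -162.8] size [ 91.3 175.2] ang 87.58 x 490.5 668.2 y -211.6 -113.5
cheek n 225 centre [ 640.7 -136.1] size [ 7.1 26.9] ang 88.77 x 627.3 654.1 y -139.9 -132.3
edges slope [[-0.0479, -158.3906], [-0.0512, -111.439]]
```

Request:
{"name": "play_rows", "arguments": {"deltas": [[0.22, -0.034, -0.875, 0, 0, -0.1, -1], [0.22, -0.034, -0.875, 0, 0, -0.1, -1], [0.22, -0.034, -0.875, 0, 0, -0.1, -1], [0.22, -0.034, -0.875, 0, 0, -0.1, -1], [0.22, -0.034, -0.8, 0, 0, -0.05, -1], [0, 0, 0, 0, 0, 0, -1], [0, 0, 0, 0, 0, 0, -1]]}}

```text
time_s: 2.27
eef_pos: [583.2, -163.9, 83.0]
ee_rot: [-0.0, 1.0, -0.024, -0.001]
force: [-0.2, 0.1, 1.5]
grip_width: -0.001
```

Request:
{"name": "play_rows", "arguments": {"deltas": [[0, 0, -0.1, 0, 0, 0, -1], [0, 0, -0.1, 0, 0, 0, -1], [0, 0, -0.1, 0, 0, 0, -1], [0, 0, 0, 0, 0, 0, -1], [0, 0, 0, 0, 0, 0, -1]]}}

```text
time_s: 2.68
eef_pos: [584.0, -163.5, 71.8]
ee_rot: [0.0, 1.0, -0.024, 0.0]
force: [1.4, 1.0, -0.0]
grip_width: -0.001
```

Request:
{"name": "play_rows", "arguments": {"deltas": [[0, 0, -0.05, 0, 0, 0, -1], [0, 0, -0.05, 0, 0, 0, -1], [0, 0, -0.02, 0, 0, 0, -1], [0, 0, 0, 0, 0, 0, -1], [0, 0, 0, 0, 0, 0, -1]]}}

```text
time_s: 3.1
eef_pos: [583.9, -163.4, 66.4]
ee_rot: [-0.0, 1.0, -0.024, -0.0]
force: [-1.0, -0.1, -0.4]
grip_width: 0.004
```

Request:
{"name": "play_rows", "arguments": {"deltas": [[0, 0, -0.025, 0, 0, 0, -1], [0, 0, 0, 0, 0, 0, -1], [0, 0, 0, 0, 0, 0, -1]]}}

```text
time_s: 3.35
eef_pos: [584.1, -163.6, 65.8]
ee_rot: [0.0, 1.0, -0.024, 0.0]
force: [-0.2, -0.6, 2.7]
grip_width: -0.003
```

Contact, with about 2–3 N. I'll press a little further.

Request:
{"name": "play_rows", "arguments": {"deltas": [[0, 0, -0.0125, 0, 0, 0, -1], [0, 0, 0, 0, 0, 0, -1], [0, 0, 0, 0, 0, 0, -1]]}}

```text
time_s: 3.6
eef_pos: [584.2, -163.6, 65.6]
ee_rot: [0.0, 1.0, -0.024, 0.0]
force: [-0.7, -1.1, 5.4]
grip_width: -0.0
```

Request:
{"name": "play_rows", "arguments": {"deltas": [[0, 0, -0.0125, 0, 0, 0, -1], [0, 0, 0, 0, 0, 0, -1], [0, 0, 0, 0, 0, 0, -1]]}}

```text
time_s: 3.85
eef_pos: [584.2, -163.6, 65.4]
ee_rot: [0.0, 1.0, -0.024, 0.0]
force: [-2.4, -0.3, 7.2]
grip_width: -0.005
```

Request:
{"name": "play_rows", "arguments": {"deltas": [[0, 0, -0.0125, 0, 0, 0, -1], [0, 0, 0, 0, 0, 0, -1], [0, 0, -0.0125, 0, 0, 0, -1], [0, 0, 0, 0, 0, 0, -1], [0, 0, 0, 0, 0, 0, -1]]}}

```text
time_s: 4.27
eef_pos: [584.3, -163.6, 64.9]
ee_rot: [0.0, 1.0, -0.024, 0.001]
force: [-3.9, 1.9, 12.2]
grip_width: -0.006
```

Request:
{"name": "play_rows", "arguments": {"deltas": [[-0.05, 0.0023, 0, 0, 0, 0, -1], [-0.05, 0.0023, 0, 0, 0, 0, -1], [0, 0, 0, 0, 0, 0, -1]]}}

```text
time_s: 4.52
eef_pos: [581.7, -163.8, 65.1]
ee_rot: [0.001, 1.0, -0.024, 0.003]
force: [4.8, 0.2, 6.6]
grip_width: 0.002
```

Request:
{"name": "play_rows", "arguments": {"deltas": [[0, 0, -0.0125, 0, 0, 0, -1], [0, 0, 0, 0, 0, 0, -1], [0, 0, -0.0125, 0, 0, 0, -1], [0, 0, 0, 0, 0, 0, -1], [0, 0, 0, 0, 0, 0, -1]]}}

```text
time_s: 4.93
eef_pos: [581.7, -163.7, 64.8]
ee_rot: [0.001, 1.0, -0.024, 0.003]
force: [2.1, 1.3, 13.2]
grip_width: -0.001
```

Request:
{"name": "play_rows", "arguments": {"deltas": [[-0.04, 0.0018, 0, 0, 0, 0, -1], [-0.04, 0.0018, 0, 0, 0, 0, -1], [0, 0, 0, 0, 0, 0, -1]]}}

```text
time_s: 5.18
eef_pos: [579.4, -163.8, 64.9]
ee_rot: [0.001, 1.0, -0.024, 0.004]
force: [7.8, 1.1, 9.6]
grip_width: -0.002
```

```bash
python3 f1.py
```

```text
plate n 12403 centre [ 604.  -164.5] size [45.7 98.6] ang 87.55 x 555.6 654.2 y -189.1 -139.7
depth plate z [ 624.4 -165.4   65.2]
tray z [59.7 65.8 69.1]
tray n 39199 centre [ 610.9 -163.4] size [ 92.2 112.7] ang 87.61 x 553.2 669.0 y -211.6 -115.0
cheek n 1176 centre [ 641.7 -137. ] size [ 8.5 28.3] ang 87.59 x 627.4 655.8 y -141.8 -132.4
edges slope [[-0.0443, -160.4707], [-0.0434, -115.6503]]
```

Request:
{"name": "play_rows", "arguments": {"deltas": [[0, 0, -0.01, 0, 0, 0, -1], [-0.03, 0.0014, 0, 0, 0, 0, -1], [-0.03, 0.0014, 0, 0, 0, 0, -1], [-0.03, 0.0014, 0, 0, 0, 0, -1], [0, 0, 0, 0, 0, 0, -1]]}}

```text
time_s: 5.65
eef_pos: [576.2, -163.6, 64.8]
ee_rot: [0.001, 1.0, -0.024, 0.005]
force: [8.1, 1.3, 12.0]
grip_width: -0.003
```

```bash
python3 f1.py | head -1
```

```text
plate n 12395 centre [ 600.9 -164.4] size [45.7 98.8] ang 87.56 x 552.2 650.9 y -189.0 -139.6
```

Request:
{"name": "play_rows", "arguments": {"deltas": [[-0.04, 0.0018, 0, 0, 0, 0, -1], [-0.04, 0.0018, -0.003, 0, 0, 0, -1], [-0.04, 0.0018, 0, 0, 0, 0, -1], [-0.04, 0.0018, -0.003, 0, 0, 0, -1], [-0.04, 0.0018, 0, 0, 0, 0, -1]]}}

```text
time_s: 6.12
eef_pos: [568.5, -163.3, 64.7]
ee_rot: [0.001, 1.0, -0.024, 0.005]
force: [9.3, 1.8, 11.5]
grip_width: -0.002
```

Request:
{"name": "play_rows", "arguments": {"deltas": [[-0.04, 0.0018, 0, 0, 0, 0, -1], [-0.04, 0.0018, 0, 0, 0, 0, -1], [-0.04, 0.0018, 0, 0, 0, 0, -1], [-0.04, 0.0018, 0, 0, 0, 0, -1], [-0.04, 0.0018, 0, 0, 0, 0, -1]]}}

```text
time_s: 6.53
eef_pos: [560.5, -162.9, 64.7]
ee_rot: [0.001, 1.0, -0.024, 0.005]
force: [8.9, 2.0, 12.7]
grip_width: -0.005
```

```bash
python3 f1.py | head -1
```

```text
plate n 12399 centre [ 585.3 -163.7] size [45.7 98.7] ang 87.55 x 536.9 634.9 y -188.2 -139.0
```

Request:
{"name": "play_rows", "arguments": {"deltas": [[-0.04, 0.0018, 0.004, 0, 0, 0, -1], [-0.04, 0.0018, 0, 0, 0, 0, -1], [-0.04, 0.0018, 0.004, 0, 0, 0, -1], [-0.04, 0.0018, 0, 0, 0, 0, -1], [-0.04, 0.0018, 0.004, 0, 0, 0, -1]]}}

```text
time_s: 7.0
eef_pos: [552.2, -162.5, 64.8]
ee_rot: [0.001, 1.0, -0.024, 0.005]
force: [8.3, 0.6, 10.3]
grip_width: -0.001
```

Request:
{"name": "play_rows", "arguments": {"deltas": [[-0.03, 0.0014, 0, 0, 0, 0, -1], [-0.03, 0.0014, 0.002, 0, 0, 0, -1], [-0.03, 0.0014, 0, 0, 0, 0, -1]]}}

```text
time_s: 7.25
eef_pos: [547.7, -162.4, 64.6]
ee_rot: [0.001, 1.0, -0.024, 0.003]
force: [4.1, 0.3, 12.5]
grip_width: 0.004
```

Request:
{"name": "play_rows", "arguments": {"deltas": [[-0.03, 0.0014, 0, 0, 0, 0, -1], [-0.03, 0.0014, 0.002, 0, 0, 0, -1], [-0.03, 0.0014, 0, 0, 0, 0, -1]]}}

```text
time_s: 7.5
eef_pos: [544.0, -162.2, 64.7]
ee_rot: [0.001, 1.0, -0.024, 0.003]
force: [4.3, 0.5, 12.0]
grip_width: 0.0
```

```bash
python3 f1.py | head -1
```

```text
plate n 12425 centre [ 569. -163.] size [45.6 97.8] ang 87.73 x 520.1 618.4 y -187.5 -138.5
```

Request:
{"name": "play_rows", "arguments": {"deltas": [[-0.04, 0.0018, 0, 0, 0, 0, -1], [-0.04, 0.0018, 0, 0, 0, 0, -1], [-0.04, 0.0018, 0, 0, 0, 0, -1], [-0.04, 0.0018, 0, 0, 0, 0, -1], [-0.015, 0, 0, 0, 0, 0, -1], [0.02, 0, 0, 0, 0, 0, -1]]}}

```text
time_s: 8.05
eef_pos: [537.0, -161.9, 64.4]
ee_rot: [0.001, 1.0, -0.024, 0.002]
force: [-3.4, -0.9, 14.0]
grip_width: -0.005
```

Request:
{"name": "play_rows", "arguments": {"deltas": [[0, 0, 0.05, 0, 0, 0, -1], [0, 0, 0.1, 0, 0, 0, -1], [0, 0, 0.5, 0, 0, 0, -1], [-0.4, 0, 0.9, 0, 0, 0, -1], [-0.8, 0, 0.6, 0, 0, 0, 1], [-0.8, 0, 0.6, 0, 0, 0, 1], [0, 0, 0, 0, 0, 0, 1], [0, 0, 0, 0, 0, 0, 1]]}}

```text
time_s: 8.72
eef_pos: [455.4, -161.4, 173.7]
ee_rot: [0.001, 1.0, -0.024, 0.001]
force: [-0.1, -0.2, 0.5]
grip_width: 0.567
```

```bash
python3 f1.py; python3 w.py w2
```

```text
plate n 8724 centre [ 523.5 -161.1] size [ 46.  142.3] ang 87.55 x 452.2 595.5 y -187.0 -135.4
depth plate z [ 532.6 -161.2   66.1]
tray z [64.1 66.7 69. ]
tray n 19626 centre [ 527.3 -160. ] size [ 92.1 134.1] ang 87.63 x 460.6 596.2 y -208.2 -112.7
{'time_s': 8.767, 'eef_pos': [455.77, -161.264, 172.559], 'ee_rot': [0.0, 1.0, -0.024, 0.0], 'force': [-0.031, -0.119, -0.628], 'grip_width': 0.65}Traceback (most recent call last):
  File "f1.py", line 8, in <module>
    o=big((H>5)&(H<19)&(S>170)&tr);rect(c,s,o,68,"cheek")
  File "fit.py", line 12, in big
    n,l,st,_=cv2.connectedComponentsWithStats(m);return (l==1+st[1:,4].argmax())
                                                              ~~~~~~~~~~~~~~~^^
ValueError: attempt to get argmax of an empty sequence
```

View pics/w2.png

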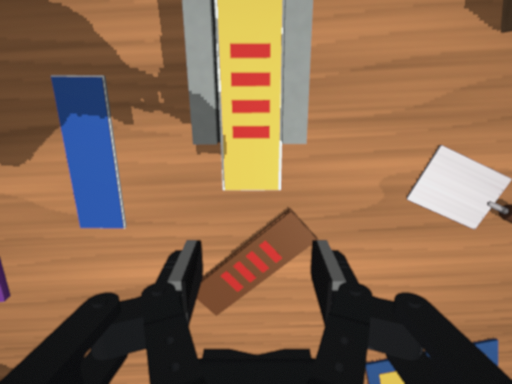

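The wrist view shows the plate lying flat with its front end at (252,190) and about 40 mm overhanging. The brown look-alike is on the table well below. I'll descend with the jaws open to straddle the end.

Request:
{"name": "play_rows", "arguments": {"deltas": [[0.24, 0.03, 0, 0, 0, 0, 1], [0.24, 0.027, -0.3, 0, 0, 0, 1], [0, 0, -0.5, 0, 0, 0, 1], [0, 0, -0.6, 0, 0, 0, 1], [0, 0, -0.6, 0, 0, 0, 1], [0, 0, -0.6, 0, 0, 0, 1], [0, 0, -0.4, 0, 0, 0, 1], [0, 0, -0.29, 0, 0, 0, 1]]}}

```text
time_s: 9.48
eef_pos: [475.0, -158.1, 37.8]
ee_rot: [-0.001, 1.0, -0.024, -0.002]
force: [-0.6, -0.1, 0.7]
grip_width: 1.0
```

Request:
{"name": "play_rows", "arguments": {"deltas": [[0, 0, 0, 0, 0, 0, 1], [0, 0, 0, 0, 0, 0, 1]]}}

```text
time_s: 9.65
eef_pos: [475.3, -158.5, 39.9]
ee_rot: [-0.001, 1.0, -0.024, -0.001]
force: [0.5, -1.5, 0.3]
grip_width: 1.0
```

```bash
python3 w.py w3
```

```text
{'time_s': 9.65, 'eef_pos': [475.32, -158.537, 39.859], 'ee_rot': [-0.001, 1.0, -0.024, -0.001], 'force': [0.459, -1.523, 0.277], 'grip_width': 1.0}
```

View pics/w3.png

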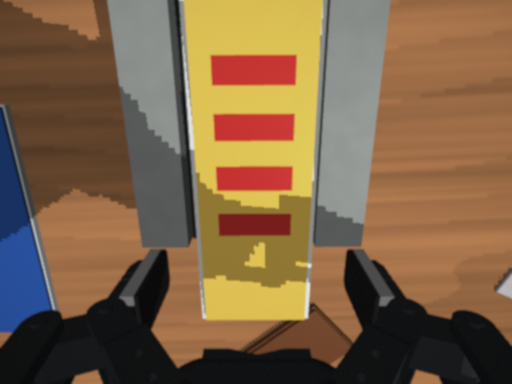

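The plate's end is centred between the open fingers (plate edges at 203 and 310, fingers at 168 and 346), and the fingers are clear of the tray front. Closing now.

Request:
{"name": "play_rows", "arguments": {"deltas": [[0, 0, 0, 0, 0, 0, 0.3], [0, 0, 0, 0, 0, 0, 0.1], [0, 0, 0, 0, 0, 0, -0.2], [0, 0, 0, 0, 0, 0, -0.5], [0, 0, 0, 0, 0, 0, -1], [0, 0, 0, 0, 0, 0, -1], [0, 0, 0, 0, 0, 0, -1], [0, 0, 0, 0, 0, 0, -1]], "squeeze": 55}}

```text
time_s: 10.37
eef_pos: [475.0, -158.5, 41.3]
ee_rot: [-0.0, 1.0, -0.024, 0.0]
force: [-0.7, 6.4, 5.4]
grip_width: 0.565
```

Request:
{"name": "play_rows", "arguments": {"deltas": [[0, 0, 0.05, 0, 0, 0, -1], [0, 0, 0.1, 0, 0, 0, -1], [0, 0, 0.2, 0, 0, 0, -1], [0, 0, 0.3, 0, 0, 0, -1], [0, 0, 0.3, 0, 0, 0, -1], [0, 0, 0.2, 0, 0, 0, -1], [0, 0, 0, 0, 0, 0, -1], [0, 0, 0, 0, 0, 0, -1]]}}

```text
time_s: 11.03
eef_pos: [475.0, -159.2, 87.2]
ee_rot: [0.0, 1.0, -0.024, 0.0]
force: [1.1, 0.5, -1.3]
grip_width: 0.565
```

```bash
cat > f2.py <<'E'
from fit import *
s=sensors.sense();c=capture("wrist");p=pts(c,s);H,S,V=hsv(c)
print({k:np.round(s[k],2).tolist() for k in("time_s","eef_pos","force","grip_width")})
ye=big((H>20)&(H<35)&(S>100)&(p[...,2]>40)&(c["z_map"]<400));q=p[ye]
A=np.c_[q[:,:2]-q[:,:2].mean(0),np.ones(len(q))];r=np.linalg.lstsq(A,q[:,2],rcond=None)[0]
k=abs(A@r-q[:,2])<4;r=np.linalg.lstsq(A[k],q[k,2],rcond=None)[0]
print("face plane slope x,y (deg)",np.degrees(np.arctan(r[:2])).round(2),"z",r[2].round(1),"at",q[:,:2].mean(0).round(1))
q=q[k];(o,w,a)=cv2.minAreaRect(q[:,:2].astype(np.float32));print(np.round(o,1),np.round(w,1),round(a,2),"x",q[:,0].min().round(1),q[:,0].max().round(1),"zrange",q[:,2].min().round(1),q[:,2].max().round(1))
E
python3 f2.py
```

```text
{'time_s': 11.03, 'eef_pos': [475.04, -159.25, 87.2], 'force': [1.06, 0.5, -1.27], 'grip_width': 0.57}
face plane slope x,y (deg) [-0.56 -0.36] z 110.6 at [ 527.4 -161.4]
[ 518.3 -161. ] [ 46.5 132.5] 88.56 x 452.0 585.0 zrange 107.2 113.6
```

The plate is held level by the pinch. I'll raise it and move beside the bed to measure that from close by.

Request:
{"name": "play_rows", "arguments": {"deltas": [[0, 0, 0.3, 0, 0, 0, -1], [0, 0, 0.6, 0, 0, 0, -1], [0, 0, 0.8, 0, 0, 0, -1], [0, 0, 0.8, 0, 0, 0, -1], [0, 0, 0.8, 0, 0, 0, -1], [0, 0.2, 0.5, 0, 0, 0, -1], [0.1, 0.4, 0.3, 0, 0, 0, -1], [0.2, 0.6, 0.1, 0, 0, 0, -1]]}}

```text
time_s: 11.75
eef_pos: [487.2, -111.8, 256.4]
ee_rot: [0.001, 1.0, -0.025, 0.001]
force: [2.1, 0.4, -0.9]
grip_width: 0.563
```

Request:
{"name": "play_rows", "arguments": {"deltas": [[0.2, 0.7, 0, 0, 0, 0, -1], [0.2, 0.8, 0, 0, 0, 0, -1], [0.2, 0.8, 0, 0, 0, 0, -1], [0.2, 0.8, 0, 0, 0, 0, -1], [0.2, 0.8, 0, 0, 0, 0, -1], [0.2, 0.6, 0, 0, 0, 0, -1], [0.1, 0.3, 0, 0, 0, 0, -1], [0, 0, 0, 0, 0, 0, -1]]}}

```text
time_s: 12.42
eef_pos: [539.1, 82.9, 253.9]
ee_rot: [-0.0, 1.0, -0.022, -0.001]
force: [-0.0, 0.3, -1.9]
grip_width: 0.569
```

Request:
{"name": "play_rows", "arguments": {"deltas": [[0, 0, 0, 0, 0, 0, -1], [0, 0, 0, 0, 0, 0, -1], [0, 0, 0, 0, 0, 0, -1]]}}

```text
time_s: 12.67
eef_pos: [538.8, 79.8, 254.8]
ee_rot: [0.0, 1.0, -0.025, -0.0]
force: [0.1, 0.3, -1.0]
grip_width: 0.563
```

```bash
python3 w.py w4
cat > f3.py <<'E'
from fit import *
s=sensors.sense();c=capture("wrist");p=pts(c,s);H,S,V=hsv(c);z=p[...,2]
near=(abs(p[...,0]-610)<100)&(abs(p[...,1]-188)<80)
d=big(near&(z>57)&(z<63)&(S<70)&(V>90));rect(c,s,d,60,"deck");print("deck z",np.median(p[d][:,2]).round(1))
r=big(near&(z>40)&((H<7)|(H>172))&(S>130));rect(c,s,r,72,"stop top");print("stop z",np.percentile(p[r][:,2],[10,50,90]).round(1))
w=big(near&(z>55)&(z<85));rect(c,s,w,74,"all bed")
top=near&(z>71)&(z<77)&(S<90)
print("lips pts",top.sum())
b=big(near&(H>100)&(H<125)&(S>120)&(z<60));rect(c,s,b,30,"blue")
E
python3 f3.py
```

```text
{'time_s': 12.667, 'eef_pos': [538.83, 79.837, 254.761], 'ee_rot': [0.0, 1.0, -0.025, -0.0], 'force': [0.144, 0.25, -0.976], 'grip_width': 0.563}
deck n 5361 centre [603.3 173.3] size [ 54.7 115.1] ang 81.99 x 542.8 663.6 y 147.9 208.0
deck z 60.1
stop top n 786 centre [667.5 174.3] size [57.2 11.5] ang 82.03 x 658.4 676.6 y 145.7 202.7
stop z [71. 72. 73.]
all bed n 8144 centre [610.4 176.8] size [ 70.5 126.1] ang 83.37 x 545.9 676.3 y 144.2 218.6
lips pts 598Traceback (most recent call last):
  File "f3.py", line 9, in <module>
    b=big(near&(H>100)&(H<125)&(S>120)&(z<60));rect(c,s,b,30,"blue")
  File "fit.py", line 12, in big
    n,l,st,_=cv2.connectedComponentsWithStats(m);return (l==1+st[1:,4].argmax())
                                                              ~~~~~~~~~~~~~~~^^
ValueError: attempt to get argmax of an empty sequence
```

View pics/w4.png

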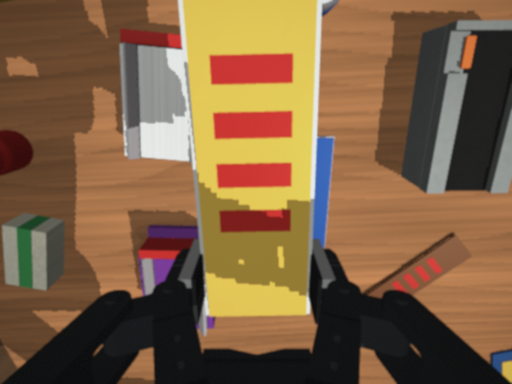

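The plate is held straight, but it hides the bed's right rail (the bed is visible only from u=120 to 190). I'll shift 60 mm to −y and measure again.

Request:
{"name": "play_rows", "arguments": {"deltas": [[0, -0.5, 0, 0, 0, 0, -1], [0, -0.6, 0, 0, 0, 0, -1], [0, -0.4, 0, 0, 0, 0, -1], [0, 0, 0, 0, 0, 0, -1], [0, 0, 0, 0, 0, 0, -1], [0, 0, 0, 0, 0, 0, -1]]}}

```text
time_s: 13.27
eef_pos: [538.9, 21.3, 255.0]
ee_rot: [-0.0, 1.0, -0.024, 0.0]
force: [0.3, 0.3, -2.1]
grip_width: 0.565
```

```bash
python3 w.py w5; sed -i '/^b=big/d' f3.py; python3 f3.py; python3 f2.py; python3 -c "
import cv2;a=cv2.imread('pics/w5.png');cv2.imwrite('pics/w5c.png',cv2.resize(a[0:220,0:220],None,fx=2.7,fy=2.7))"
```

```text
{'time_s': 13.267, 'eef_pos': [538.88, 21.282, 254.96], 'ee_rot': [-0.0, 1.0, -0.024, 0.0], 'force': [0.314, 0.308, -2.082], 'grip_width': 0.565}
deck n 5623 centre [603.3 173.6] size [ 54.3 115.2] ang 81.57 x 543.2 662.6 y 139.3 208.9
deck z 60.0
stop top n 1140 centre [665.4 159.1] size [87.7 11.4] ang 82.1 x 655.2 676.6 y 115.4 202.9
stop z [70.6 71.9 72.9]
all bed n 11008 centre [608.1 164.6] size [ 89.9 126.3] ang 82.25 x 541.6 676.3 y 113.4 216.3
lips pts 1120
{'time_s': 13.37, 'eef_pos': [538.9, 21.69, 254.96], 'force': [0.16, -0.24, -2.32], 'grip_width': 0.57}
face plane slope x,y (deg) [-0.57 -0.29] z 278.3 at [591.2  19.5]
[582.2  20. ] [ 46.5 132.4] 88.59 x 515.8 648.8 zrange 274.8 281.1
```

View pics/w5c.png

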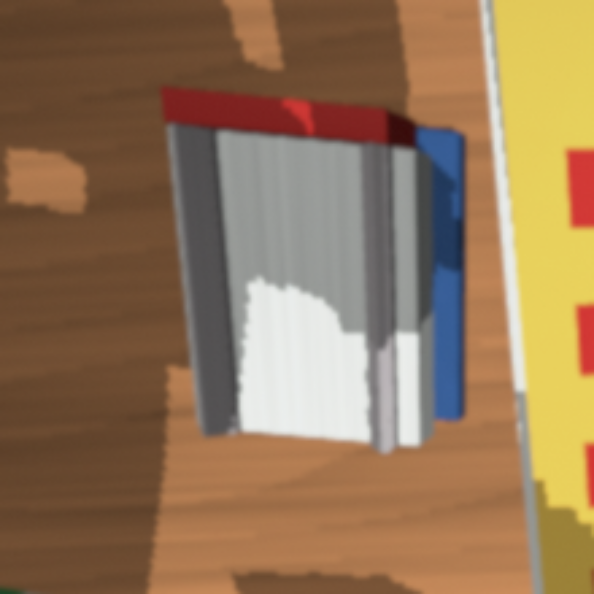

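```bash
cat > f4.py <<'E'
from fit import *
s=sensors.sense();c=capture("wrist");p=pts(c,s);H,S,V=hsv(c)
yaw=np.radians(-7.9);o=np.array([602.8,168.]);e=np.array([[np.cos(yaw),np.sin(yaw)],[-np.sin(yaw),np.cos(yaw)]])
q=p.reshape(-1,3);b=np.c_[(q[:,:2]-o)@e.T,q[:,2]]
k=(abs(b[:,0])<80)&(abs(b[:,1])<60)&(b[:,2]>52)&(b[:,2]<85);b=b[k];hs=np.c_[H.ravel(),S.ravel()][k]
m=abs(b[:,0])<48
for y in range(-52,54,2):
    t=b[m&(abs(b[:,1]-y)<1),2]
    if len(t)>5:print(y,len(t),np.percentile(t,[5,50,95]).round(1))
for lo,hi in((-48,-16),(-16,16),(16,48)):
    t=b[(b[:,0]>lo)&(b[:,0]<hi)&(b[:,2]>71.5)];L=t[t[:,1]>0,1];Rr=t[t[:,1]<0,1]
    print("lip y at x",lo,hi,np.percentile(L,[10,50,90]).round(1),np.percentile(Rr,[10,50,90]).round(1))
st=b[((hs[:,0]<7)|(hs[:,0]>172))&(hs[:,1]>120)&(b[:,2]>70)]
for y in(-30,-15,0,15,30):
    t=st[abs(st[:,1]-y)<6,0];print("stop x at y",y,np.percentile(t,[2,10,50,98]).round(1))
print("stop y range",np.percentile(st[:,1],[1,99]).round(1))
dk=b[(abs(b[:,2]-60)<2)&(abs(b[:,1])<15)];print("deck x",np.percentile(dk[:,0],[.5,99.5]).round(1))
E
python3 f4.py
```

```text
-42 287 [52.5 57.3 60.9]
-40 175 [58.9 60.1 61.2]
-38 175 [59.  60.2 61.5]
-36 173 [58.9 60.1 61.3]
-34 405 [59.2 62.5 72.3]
-32 364 [63.7 71.8 74. ]
-30 131 [71.5 72.6 74. ]
-28 105 [69.2 70.4 71.6]
-26 99 [66.9 68.1 69.4]
-24 98 [64.4 65.7 67.1]
-22 41 [59.8 60.4 63.7]
-20 165 [58.7 60.1 61.2]
-18 174 [58.9 60.1 61.5]
-16 184 [58.9 60.  61.3]
-14 171 [58.9 60.2 61.2]
-12 166 [59.  60.1 61.5]
-10 179 [58.7 59.9 61.3]
-8 175 [58.7 60.2 61.3]
-6 166 [58.7 60.1 61.2]
-4 176 [59.  60.1 61.4]
-2 171 [58.8 60.  61.2]
0 176 [58.9 60.  61.3]
2 171 [58.7 60.  61.3]
4 174 [58.9 60.  61. ]
6 182 [58.9 60.  61.2]
8 164 [58.9 60.1 61.1]
10 171 [58.8 59.9 61.1]
12 180 [58.9 60.1 61.2]
14 179 [58.7 60.  61.4]
16 177 [58.9 60.1 61.4]
18 175 [58.7 60.1 61.6]
20 172 [58.7 60.  61.1]
22 176 [58.8 60.  61.2]
24 177 [58.6 60.  61.1]
26 173 [58.7 60.  61.3]
28 185 [58.9 60.  61.3]
30 185 [58.9 60.1 62.6]
32 464 [59.4 63.9 67.1]
34 307 [65.  67.4 69.9]
36 300 [67.6 69.8 72.1]
38 313 [69.6 72.  74.2]
40 125 [71.7 72.8 73.8]
42 61 [70.3 71.4 72.3]
48 46 [59.8 60.5 61.2]
50 54 [58.6 59.6 60.3]
lip y at x -48 -16 [36.8 38.7 40.7] [-33.4 -31.6 -29.5]
lip y at x -16 16 [37.  38.6 40.6] [-33.3 -31.5 -29.7]
lip y at x 16 48 [37.1 38.5 40.3] [-33.3 -31.5 -29.6]
stop x at y -30 [58.  58.9 63.3 68.7]
stop x at y -15 [57.8 58.8 63.2 68.5]
stop x at y 0 [57.9 58.9 63.3 68.7]
stop x at y 15 [58.  58.8 63.5 68.7]
stop x at y 30 [57.7 58.6 63.2 68.6]
stop y range [-35.6  42.8]
deck x [-57.   56.6]
```

Run:
```python
from fit import *
for n in("w4","w5","top","scene"):
    d=np.load(n+".npz");p=d["p"];H,S,V=cv2.split(cv2.cvtColor(d["im"],cv2.COLOR_RGB2HSV))
    k=(p[...,0]>250)&(p[...,0]<542)&(p[...,1]>90)&(p[...,1]<270)&(p[...,2]>15)&(p[...,2]<90)
    if n!="top" : k&=cv2.erode(k.astype(np.uint8),np.ones((3,3)))>0
    q=p[k]
    if len(q)>20: print(n,len(q),[np.percentile(q[:,i],[1,50,98,99.8]).round(0).tolist() for i in range(3)])
# refined plate in hand
s=sensors.sense();c=capture("wrist");p=pts(c,s);H,S,V=hsv(c)
ye=big((H>20)&(H<35)&(S>100)&(c["z_map"]<250));z0=278
q=plane(c,s,np.argwhere(ye)[:,::-1],z0);xs=np.arange(535,635,5)
L=[q[abs(q[:,0]-x)<3][:,1] for x in xs]
f=[np.polyfit(xs,[g(l) for l in L],1) for g in(np.min,np.max)]
m=(f[0]+f[1])/2;print("yaw",np.degrees(np.arctan([f[0][0],f[1][0],m[0]])).round(2),"y centre at tcp x",np.polyval(m,s["eef_pos"][0]).round(2),s["eef_pos"].round(1) if hasattr(s["eef_pos"],'round') else s["eef_pos"],"front x",q[:,0].min())
```

```text
w4 1649 [[313.0, 418.0, 439.0, 440.0], [151.0, 207.0, 231.0, 234.0], [43.0, 65.0, 74.0, 75.0]]
w5 3337 [[370.0, 413.0, 439.0, 440.0], [141.0, 185.0, 222.0, 225.0], [43.0, 61.0, 73.0, 74.0]]
top 1120 [[314.0, 376.0, 438.0, 442.0], [144.0, 190.0, 236.0, 240.0], [41.0, 61.0, 75.0, 79.0]]
scene 1618 [[316.0, 382.0, 438.0, 440.0], [156.0, 199.0, 239.0, 241.0], [48.0, 62.0, 75.0, 76.0]]
yaw [-1.37 -1.61 -1.49] y centre at tcp x 20.85 [538.9  21.7 254.9] front x 515.6886606711536
```

Only free table lies in front of the bed: the purple look-alike ends at x=440. I'll move to above the lay-down pose, 25 mm short of home, and align with the bed's yaw of about −8°.

Request:
{"name": "play_rows", "arguments": {"deltas": [[-0.16, 0.6, 0, 0, 0, -0.175, -1], [-0.16, 0.8, -0.2, 0, 0, -0.175, -1], [-0.16, 0.8, -0.3, 0, 0, -0.175, -1], [-0.16, 0.8, -0.4, 0, 0, -0.175, -1], [-0.16, 0.7, -0.5, 0, 0, -0.175, -1], [-0.18, 0.44, -0.6, 0, 0, -0.175, -1], [0, 0, -0.5, 0, 0, 0, -1], [0, 0, -0.3, 0, 0, 0, -1]]}}

```text
time_s: 14.18
eef_pos: [498.3, 188.0, 140.7]
ee_rot: [0.0, 0.997, -0.078, -0.001]
force: [-0.3, 0.4, -1.5]
grip_width: 0.567
```

Request:
{"name": "play_rows", "arguments": {"deltas": [[0, 0, -0.5, 0, 0, 0, -1], [0, 0, -0.5, 0, 0, 0, -1], [0, 0, -0.4, 0, 0, 0, -1], [0, 0, 0, 0, 0, 0, -1], [0, 0, 0, 0, 0, 0, -1]]}}

```text
time_s: 14.6
eef_pos: [499.6, 186.8, 86.9]
ee_rot: [0.0, 0.997, -0.079, -0.0]
force: [-0.1, -0.5, -1.0]
grip_width: 0.564
```

```bash
python3 f2.py
cat > f5.py <<'E'
from fit import *
import sys
# plate in bed frame from wrist view
O=np.array([603.3,171.8]);a=np.radians(-7.95);E=np.array([[np.cos(a),np.sin(a)],[-np.sin(a),np.cos(a)]])
s=sensors.sense();c=capture("wrist");H,S,V=hsv(c);p=pts(c,s)
ye=big((H>20)&(H<35)&(S>100)&(c["z_map"]<250)&(p[...,2]>40));z0=float(sys.argv[1]) if len(sys.argv)>1 else np.median(p[ye][:,2])
q=(plane(c,s,np.argwhere(ye)[:,::-1],z0)-O)@E.T
xs=np.arange(q[:,0].min()+18,q[:,0].max()-5,5);L=[q[abs(q[:,0]-x)<3][:,1] for x in xs]
f=[np.polyfit(xs,[g(l) for l in L],1) for g in(np.min,np.max)];m=(f[0]+f[1])/2
print("z",z0,"rel yaw",np.degrees(np.arctan([f[0][0],f[1][0]])).round(2),"y at x=-47,0:",np.polyval(m,[-47,0]).round(2),"x range",q[:,0].min().round(1),q[:,0].max().round(1))
t=(np.array(s["eef_pos"][:2])-O)@E.T;print("tcp bed",t.round(1),"z",round(s["eef_pos"][2],1),"force",np.round(s["force"],1),"ee",np.round(s["ee_rot"],3),"t",round(s["time_s"],2))
E
python3 f5.py
```

```text
{'time_s': 14.6, 'eef_pos': [499.61, 186.84, 86.87], 'force': [-0.15, -0.49, -0.97], 'grip_width': 0.56}
face plane slope x,y (deg) [-0.63 -0.25] z 110.2 at [551.5 178.7]
[542.4 180.3] [ 46.5 132.7] 82.22 x 475.3 611.1 zrange 106.6 112.9
z 111.19725119732549 rel yaw [0.24 0.14] y at x=-47,0: [-0.16 -0.  ] x range -126.7 5.0
tcp bed [-104.2    0.7] z 87.7 force [-0.  -0.2 -0.9] ee [-0.     0.997 -0.079  0.   ] t 14.65
```

Request:
{"name": "play_rows", "arguments": {"deltas": [[0, 0, -0.15, 0, -0.05, 0, -1], [0, 0, -0.25, 0, -0.05, 0, -1], [0, 0, -0.25, 0, 0, 0, -1], [0, 0, -0.2, 0, 0, 0, -1], [0, 0, -0.1, 0, 0, 0, -1], [0, 0, 0, 0, 0, 0, -1], [0, 0, 0, 0, 0, 0, -1]]}}

```text
time_s: 15.28
eef_pos: [499.9, 186.6, 48.9]
ee_rot: [-0.0, 0.997, -0.079, 0.005]
force: [0.4, 0.3, -0.1]
grip_width: 0.566
```

```bash
python3 f2.py;python3 f5.py
```

```text
{'time_s': 15.28, 'eef_pos': [499.89, 186.63, 48.92], 'force': [0.41, 0.27, -0.06], 'grip_width': 0.57}
face plane slope x,y (deg) [ 0.   -0.24] z 72.9 at [551.5 178.5]
[542.6 180. ] [ 46.5 132.2] 82.07 x 474.6 611.2 zrange 69.7 75.5
z 73.14863523034627 rel yaw [0.14 0.25] y at x=-47,0: [-0.42 -0.26] x range -126.4 4.8
tcp bed [-104.3    0.5] z 49.2 force [ 0.6  0.8 -0.5] ee [-0.     0.997 -0.079  0.005] t 15.33
```

Request:
{"name": "play_rows", "arguments": {"deltas": [[0, 0, -0.07, 0, 0, 0, -1], [0, 0, -0.06, 0, 0, 0, -1], [0, 0, 0, 0, 0, 0, -1], [0, 0, 0, 0, 0, 0, -1]]}}

```text
time_s: 15.72
eef_pos: [499.7, 186.6, 43.6]
ee_rot: [-0.0, 0.997, -0.079, 0.005]
force: [-0.2, 0.3, -1.8]
grip_width: 0.564
```

Request:
{"name": "play_rows", "arguments": {"deltas": [[0, 0, -0.02, 0, 0, 0, -1], [0, 0, 0, 0, 0, 0, -1], [0, 0, 0, 0, 0, 0, -1]]}}

```text
time_s: 15.97
eef_pos: [499.8, 186.6, 42.9]
ee_rot: [-0.0, 0.997, -0.079, 0.005]
force: [-0.0, 0.5, -1.9]
grip_width: 0.572
```

Request:
{"name": "play_rows", "arguments": {"deltas": [[0, 0, -0.0125, 0, 0, 0, -1], [0, 0, 0, 0, 0, 0, -1], [0, 0, 0, 0, 0, 0, -1]]}}

```text
time_s: 16.22
eef_pos: [499.8, 186.6, 42.4]
ee_rot: [-0.0, 0.997, -0.079, 0.005]
force: [-0.6, -0.2, -1.2]
grip_width: 0.568
```

Request:
{"name": "play_rows", "arguments": {"deltas": [[0, 0, -0.0125, 0, 0, 0, -1], [0, 0, 0, 0, 0, 0, -1], [0, 0, 0, 0, 0, 0, -1]]}}

```text
time_s: 16.47
eef_pos: [499.8, 186.6, 42.0]
ee_rot: [-0.0, 0.997, -0.079, 0.005]
force: [-0.2, 0.1, -0.7]
grip_width: 0.566
```

Request:
{"name": "play_rows", "arguments": {"deltas": [[0, 0, -0.0075, 0, 0, 0, -1], [0, 0, 0, 0, 0, 0, -1], [0, 0, 0, 0, 0, 0, -1]]}}

```text
time_s: 16.72
eef_pos: [499.9, 186.7, 41.7]
ee_rot: [-0.0, 0.997, -0.079, 0.005]
force: [-0.4, 0.5, 0.5]
grip_width: 0.568
```

```bash
python3 f2.py;python3 f5.py 66
```

```text
{'time_s': 16.72, 'eef_pos': [499.85, 186.67, 41.7], 'force': [-0.38, 0.49, 0.55], 'grip_width': 0.57}
face plane slope x,y (deg) [ 0.73 -0.32] z 66.3 at [551.7 178.5]
[542.5 180.1] [ 46.6 132. ] 82.14 x 474.5 610.8 zrange 63.3 69.7
z 66.0 rel yaw [0.02 0.38] y at x=-47,0: [-0.47 -0.31] x range -126.1 4.5
tcp bed [-104.5    0.4] z 41.7 force [-0.3 -0.3  0.2] ee [-0.     0.997 -0.079  0.005] t 16.77
```

The plate has touched down flat. I'll ease off half a millimetre and slide it toward the stop.

Request:
{"name": "play_rows", "arguments": {"deltas": [[0.03, -0.004, 0.012, 0, 0, 0, -1], [0.06, -0.008, 0, 0, 0, 0, -1], [0.08, -0.011, 0, 0, 0, 0, -1], [0.08, -0.011, 0, 0, 0, 0, -1], [0.08, -0.011, 0, 0, 0, 0, -1], [0.08, -0.011, 0, 0, 0, 0, -1], [0.06, -0.008, 0, 0, 0, 0, -1], [0.03, -0.004, 0, 0, 0, 0, -1]]}}

```text
time_s: 17.48
eef_pos: [520.2, 183.8, 42.1]
ee_rot: [-0.0, 0.997, -0.079, 0.005]
force: [0.3, 0.3, 1.1]
grip_width: 0.568
```

Request:
{"name": "play_rows", "arguments": {"deltas": [[0, 0, 0, 0, 0, 0, -1], [0, 0, 0, 0, 0, 0, -1]]}}

```text
time_s: 17.65
eef_pos: [519.9, 183.9, 42.1]
ee_rot: [-0.0, 0.997, -0.079, 0.005]
force: [0.2, -0.6, -0.2]
grip_width: 0.569
```

```bash
python3 f2.py;python3 f5.py 66
```

```text
{'time_s': 17.65, 'eef_pos': [519.9, 183.9, 42.11], 'force': [0.23, -0.61, -0.22], 'grip_width': 0.57}
face plane slope x,y (deg) [ 0.44 -0.29] z 66.5 at [571.6 175.8]
[562.3 177.4] [ 46.6 132.7] 82.14 x 494.7 630.9 zrange 63.0 69.5
z 66.0 rel yaw [0.09 0.37] y at x=-47,0: [-0.47 -0.28] x range -106.6 24.8
tcp bed [-84.4   0.5] z 42.1 force [0.7 0.6 0.5] ee [-0.     0.997 -0.079  0.005] t 17.7
```

Request:
{"name": "play_rows", "arguments": {"deltas": [[0.025, -0.0035, 0, 0, 0, 0, -1], [0.025, -0.0035, 0, 0, 0, 0, -1], [0.02, -0.003, 0, 0, 0, 0, -1], [0, 0, 0, 0, 0, 0, -1]]}}

```text
time_s: 18.08
eef_pos: [522.7, 183.5, 42.1]
ee_rot: [-0.0, 0.997, -0.079, 0.005]
force: [-0.4, -0.2, 0.3]
grip_width: 0.566
```

Request:
{"name": "play_rows", "arguments": {"deltas": [[0.015, -0.002, 0, 0, 0, 0, -1], [0, 0, 0, 0, 0, 0, -1], [0, 0, 0, 0, 0, 0, -1]]}}

```text
time_s: 18.33
eef_pos: [523.2, 183.4, 42.1]
ee_rot: [-0.0, 0.997, -0.079, 0.005]
force: [0.7, -0.0, 0.8]
grip_width: 0.564
```

Request:
{"name": "play_rows", "arguments": {"deltas": [[0.015, -0.002, 0, 0, 0, 0, -1], [0, 0, 0, 0, 0, 0, -1], [0, 0, 0, 0, 0, 0, -1]]}}

```text
time_s: 18.58
eef_pos: [523.8, 183.4, 42.1]
ee_rot: [-0.0, 0.997, -0.079, 0.005]
force: [0.1, 0.2, 0.8]
grip_width: 0.565
```

Request:
{"name": "play_rows", "arguments": {"deltas": [[0.0125, -0.0017, 0, 0, 0, 0, -1], [0, 0, 0, 0, 0, 0, -1], [0, 0, 0, 0, 0, 0, -1]]}}

```text
time_s: 18.83
eef_pos: [524.3, 183.3, 42.1]
ee_rot: [-0.0, 0.997, -0.079, 0.005]
force: [0.2, -0.2, 1.3]
grip_width: 0.566
```

Request:
{"name": "play_rows", "arguments": {"deltas": [[0.0125, -0.0017, 0, 0, 0, 0, -1], [0, 0, 0, 0, 0, 0, -1], [0, 0, 0, 0, 0, 0, -1]]}}

```text
time_s: 19.08
eef_pos: [524.8, 183.2, 42.1]
ee_rot: [-0.0, 0.997, -0.079, 0.005]
force: [-1.0, -0.1, 0.8]
grip_width: 0.566
```

Request:
{"name": "play_rows", "arguments": {"deltas": [[0.0125, -0.0017, 0, 0, 0, 0, -1], [0, 0, 0, 0, 0, 0, -1], [0, 0, 0, 0, 0, 0, -1]]}}

```text
time_s: 19.33
eef_pos: [524.9, 183.2, 42.0]
ee_rot: [-0.0, 0.997, -0.079, 0.005]
force: [-4.0, 0.2, 3.7]
grip_width: 0.567
```

Request:
{"name": "play_rows", "arguments": {"deltas": [[0.0075, -0.001, 0, 0, 0, 0, -1], [0, 0, 0, 0, 0, 0, -1], [0, 0, 0, 0, 0, 0, -1]]}}

```text
time_s: 19.58
eef_pos: [524.9, 183.2, 42.0]
ee_rot: [-0.0, 0.997, -0.079, 0.004]
force: [-5.7, 0.9, 6.1]
grip_width: 0.564
```

```bash
python3 f2.py;python3 f5.py 66
```

```text
{'time_s': 19.58, 'eef_pos': [524.88, 183.24, 42.04], 'force': [-5.66, 0.93, 6.12], 'grip_width': 0.56}
face plane slope x,y (deg) [ 0.58 -0.28] z 66.6 at [576.6 175.1]
[567.1 176.7] [ 46.5 132.8] 82.24 x 499.6 635.9 zrange 63.4 69.8
z 66.0 rel yaw [0.05 0.36] y at x=-47,0: [-0.49 -0.32] x range -101.4 29.9
tcp bed [-79.3   0.5] z 42.0 force [-6.1  1.9  5.8] ee [-0.     0.997 -0.079  0.004] t 19.63
```

Request:
{"name": "play_rows", "arguments": {"deltas": [[0, 0, 0.01, 0, 0, 0, -1], [0, 0, 0, 0, 0, 0, -1], [0, 0, 0, 0, 0, 0, 0.2], [0, 0, 0, 0, 0, 0, 0.5], [0, 0, 0, 0, 0, 0, 1], [0, 0, 0, 0, 0, 0, 1], [0, 0, 0, 0, 0, 0, 1], [0, 0, 0, 0, 0, 0, 1]]}}

```text
time_s: 20.35
eef_pos: [525.7, 183.1, 42.5]
ee_rot: [-0.0, 0.997, -0.079, 0.005]
force: [-0.1, -0.1, 0.2]
grip_width: 0.999
```

```bash
python3 f2.py;python3 f5.py 66
```

```text
{'time_s': 20.35, 'eef_pos': [525.7, 183.09, 42.51], 'force': [-0.08, -0.09, 0.19], 'grip_width': 1.0}
face plane slope x,y (deg) [-0.03 -0.08] z 66.2 at [577.1 174.9]
[567.8 176.4] [ 46.5 133.6] 82.09 x 499.1 636.9 zrange 63.3 68.7
z 66.0 rel yaw [0.01 0.12] y at x=-47,0: [-0.6  -0.54] x range -101.9 30.8
tcp bed [-78.5   0.4] z 42.5 force [-0.7  0.2  0.4] ee [-0.     0.997 -0.079  0.005] t 20.4
```

Released and flat. I'll lift straight up and check the fit at the stop.

Request:
{"name": "play_rows", "arguments": {"deltas": [[0, 0, 0.3, 0, 0, 0, 1], [0, 0, 0.6, 0, 0, 0, 1], [0, 0, 0.8, 0, 0, 0, 1], [0, 0, 0.8, 0, 0, 0, 1], [0, 0, 0.5, 0, 0, 0, 1], [0, 0, 0, 0, 0, 0, 1], [0, 0, 0, 0, 0, 0, 1]]}}

```text
time_s: 21.03
eef_pos: [525.8, 183.2, 163.1]
ee_rot: [-0.001, 0.997, -0.079, 0.006]
force: [-1.1, 0.5, -0.8]
grip_width: 1.0
```

```bash
python3 w.py w6; python3 f5.py 66
python3 - <<'E'
from fit import *
O=np.array([603.3,171.8]);a=np.radians(-7.95);E=np.array([[np.cos(a),np.sin(a)],[-np.sin(a),np.cos(a)]])
s=sensors.sense();c=capture("wrist");H,S,V=hsv(c);p=pts(c,s)
b=np.concatenate([(p[...,:2]-O)@E.T,p[...,2:]],-1)
r=((H<7)|(H>172))&(S>120)&(b[...,0]>45)&(b[...,0]<75)&(b[...,2]>70)&(abs(b[...,1])<25)
print("stop face x",np.percentile(b[r][:,0],[1,3,50]).round(1) if r.sum() else None)
k=(abs(b[...,2]-66)<2)&(abs(b[...,1])<20)&(b[...,0]>-120)&(b[...,0]<62)
print("plate x",np.percentile(b[k][:,0],[.2,99.8]).round(1),"z",np.median(b[k][:,2]).round(2))
cv2.imwrite("pics/w6c.png",cv2.resize(c["pixels"][:260,150:370,::-1],None,fx=2.3,fy=2.3))
E
```

```text
{'time_s': 21.033, 'eef_pos': [525.836, 183.161, 163.132], 'ee_rot': [-0.001, 0.997, -0.079, 0.006], 'force': [-1.087, 0.508, -0.792], 'grip_width': 1.0}
z 66.0 rel yaw [0.05 0.2 ] y at x=-47,0: [-0.75 -0.65] x range -71.6 56.7
tcp bed [-78.9   0.4] z 161.9 force [ 0.1 -0.1  0.1] ee [-0.     0.997 -0.079  0.005] t 21.08
stop face x [57.  57.  57.2]
plate x [-101.5   57.3] z 66.27
```

View pics/w6c.png

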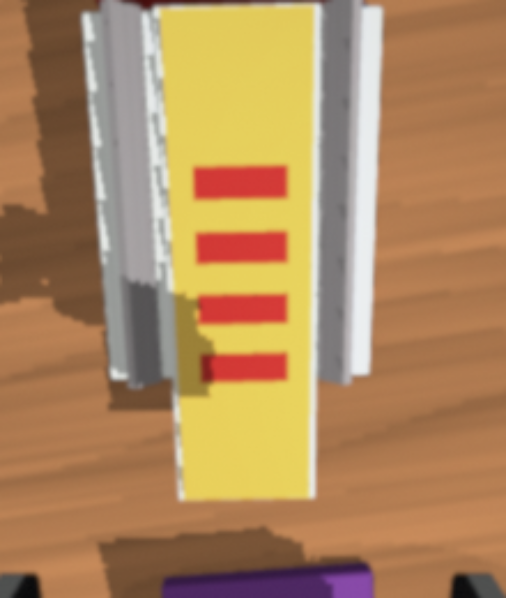

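The crop shows the plate between the rails with its rear end at the red stop (about (235,5) in the crop). The stop is at the frame's edge, so I'll take one better look there.

Request:
{"name": "play_rows", "arguments": {"deltas": [[0.5, 0, 0.3, 0, 0, 0, 1], [0.8, 0, 0.3, 0, 0, 0, 1], [0.5, 0, 0, 0, 0, 0, 1], [0, 0, 0, 0, 0, 0, 1], [0, 0, 0, 0, 0, 0, 1], [0, 0, 0, 0, 0, 0, 1]]}}

```text
time_s: 21.68
eef_pos: [596.6, 183.1, 185.2]
ee_rot: [-0.0, 0.997, -0.079, 0.004]
force: [-0.1, -0.1, 0.5]
grip_width: 0.998
```

Run:
```python
from fit import *
O=np.array([603.3,171.8]);a=np.radians(-7.95);E=np.array([[np.cos(a),np.sin(a)],[-np.sin(a),np.cos(a)]])
s=sensors.sense();c=capture("wrist");H,S,V=hsv(c);p=pts(c,s)
b=np.concatenate([(p[...,:2]-O)@E.T,p[...,2:]],-1)
r=((H<7)|(H>172))&(S>120)&(b[...,0]>45)&(b[...,0]<75)
uv=np.argwhere(r&(abs(b[...,1])<20))[:,::-1];print("red px",len(uv),"stop top x",np.percentile(b[r&(b[...,2]>71)][:,0],[2,98]).round(1))
ye=big((H>20)&(H<35)&(S>100)&(abs(b[...,2]-66)<4));q=(plane(c,s,np.argwhere(ye)[:,::-1],66)-O)@E.T;print("yellow bed x",q.min(0).round(1),q.max(0).round(1))
for y in(-20,0,20):
    z=b[(abs(b[...,1]-y)<3)&(b[...,0]>50)&(b[...,0]<62)];z=z[z[:,0].argsort()];print(y,[(i,z[abs(z[:,0]-i)<.5][:,2].mean().round(1)) for i in range(52,62) if (abs(z[:,0]-i)<.5).any()])
u,v=uv.mean(0).astype(int);print(u,v,s["eef_pos"])
y0=max(v-40,0);cv2.imwrite("pics/w7c.png",cv2.resize(c["pixels"][y0:y0+80,max(u-60,0):u+60,::-1],None,fx=6,fy=6))
```

```text
red px 793 stop top x [58.2 69.2]
yellow bed x [-101.4  -23.4] [56.5 22. ]
-20 [(52, np.float64(66.6)), (53, np.float64(66.2)), (54, np.float64(66.6)), (55, np.float64(65.8)), (56, np.float64(65.4)), (58, np.float64(72.1)), (59, np.float64(72.4)), (60, np.float64(72.4)), (61, np.float64(72.1))]
0 [(52, np.float64(66.3)), (53, np.float64(66.9)), (54, np.float64(66.2)), (55, np.float64(66.2)), (56, np.float64(66.7)), (57, np.float64(64.4)), (58, np.float64(71.8)), (59, np.float64(72.4)), (60, np.float64(72.4)), (61, np.float64(72.3))]
20 [(52, np.float64(66.0)), (53, np.float64(66.0)), (54, np.float64(65.5)), (55, np.float64(65.9)), (56, np.float64(65.3)), (57, np.float64(71.1)), (58, np.float64(72.0)), (59, np.float64(72.4)), (60, np.float64(72.3)), (61, np.float64(72.3))]
265 102 [596.64540127 183.14002156 185.1945476 ]
```

View pics/w7c.png

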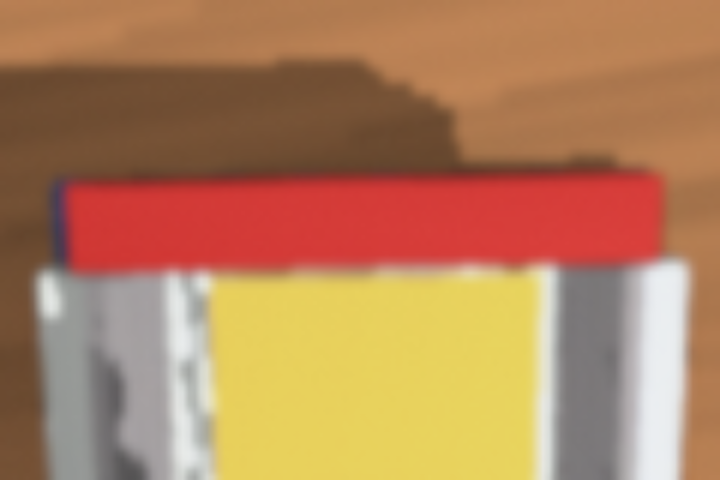

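The last crop shows the yellow face running right up to the red stop (about (380,270) in the crop) with only a thin white line between, consistent with the plate's own bare edge. The yellow spans bed x −101.4 to 56.5, so the plate spans about −102.4 to 57.5, which is home. The hand is clear, so I'm handing in.

```bash
python3 -c "
from rig import order,sensors
print(order.finish_job(), sensors.sense()['time_s'])"
```

```text
the job is handed in; nothing more can be done
the job is handed in; nothing more can be done
```

The printing plate is in the blue-and-aluminium bed, home against the red stop, flat and released, and the job is handed in. It took about 22 s of the 72 s allowed.

- **Out of the tray:** I pressed on the yellow face at 10–14 N and edged it out flat until about 40 mm overhung. I then pinched the overhanging end by its sides at 55 N and lifted it clear, level.
- **Into the bed:** I laid it between the rails about 25 mm short of the stop and slid it home. The highest force read against the stop was about 6 N. Then I released it and lifted straight up.
- **Final checks:**
  - The face is level within 0.1° at 66 mm.
  - It sits 0.7 mm off the bed's centre line and within 0.2° of its direction.
  - The plate spans about −102.4 to +57.5 mm along the bed, against −102.5 to +57.5 mm for fully home.
  - The gripper was open and clear of everything.
- **Limits of these checks:**
  - A thin light line about 1 pixel wide shows at the stop. I took it for the plate's bare edge, but a gap of up to about 0.5 mm can't be ruled out at this resolution.
  - Forces were read only at the end of each move, so any brief peak in between was not seen.
  - While gripped, the plate tilted about 0.6° on the bed; it settled flat when released.
  - I took no final picture of the other things on the desk; the planned paths kept clear of them.

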